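# Dry-stack a layered headland model and set its lighthouse

### The arm

A 6-joint arm with a two-finger parallel gripper is mounted at the origin on the work surface. World frame = base frame: x ahead of the robot, y to its left, z up, the work surface at z = 0. Lengths are in m, angles in rad, forces in N, time in s.
With the tool pointing down it reaches from about 0.275 to 0.725 m from the base axis. Payload 5.6 kg.
Tool frame: the origin (TCP) lies on the centre line of the jaws, within the pads' length; the fingertips stand 14 mm ahead of it and the grasp point (between the pads) lies 5 mm behind it; z points along the fingers, y is the line along which they close (so a half turn about z gives the same grasp; the last joint's range is limited). The gripper opens to 85 mm and grips with 20 to 120 N. Pads are 22 mm wide; open, the fingers measure 114 mm over their backs; the gripper's body (76 mm by 85 mm) begins 54 mm behind the grasp point. The pads swing forward as they close: fully open they stand 13 mm farther back than shut.
Start: joints at [-0.978, 0.255, 0.108, 0, -1.424, -0.285], TCP at [0.167, -0.524, 0.245] pointing down, gripper open.
Joint ranges: [-2.95, 2.95], [-1.21, 1.97], [-1.09, 1.5], [-2.87, 1.71], [-2.94, -0.07], [-3.05, 3.05]. Speed limits (rad/s): [2.57, 2.57, 3.14, 3.14, 3.14, 3.14].

### API

Orientations are given as a unit quaternion [w, x, y, z].
In Python, from bench import r gives the robot as it stands. The module is installed in compiled form; this text tells all that it offers.
- The arm moves only by the tool send_rows, never from a script. Its argument "series" is one flat list of numbers, 5 for each row, row after row: the finger opening in mm, from 0 to 85.4, then the shift along the tool's x, y, z in units of 25 mm (1.0 is 25 mm), then the turn about the tool's z in units of 5 degrees (1.0 is 5 degrees). In form: [fingers, dx, dy, dz, roll, fingers, dx, dy, dz, roll, ...]. A call has 1 to 10 rows; each row shifts and turns the commanded pose from where the row before left it, along the tool's axes as they then stand; what a row does not reach is not made up. A row lasts 1/8 s, in which the tool goes at most 62.5 mm and 10.7 degrees, less where a joint would pass 70% of its speed; a pose out of reach is approached as far as the arm can. A call is refused whole if a number of a shift passes 1 or a number of a turn 1, either way. A call with a gripper value outside its range is refused whole. The fingers move at their own pace and stop on an object; "force" is the grip in N (left out, the last holds). Time passes only in rows, so rows that do not move let the fingers close. It gives the time, the measured TCP pose, the force, the opening and the grip force at its end, in the units of the state.
- r.observe(): the state, without advancing time (a new reading comes with each control period).
- r.read_camera(name): name is "side" or "top"; returns the picture (480x640x3 uint8, red, green, blue); there is no depth.
- r.camera_params(name): a dict with "mtx" (3x3 intrinsics, pixels), "cam_to_world" (4x4, takes a point from camera to world coordinates). Camera axes: x right, y up, looking along -z (the intrinsics and any distortion apply to the point x, -y, -z); pixel columns grow to the right and rows downward; lengths in m; the calibration is good to about 2 mm. A picture is of the moment at which its call begins. camera_params takes no time and is no camera call.
- r.hand_in(): hands the job in; it is judged then, once.
The state is a dict: "clock": time; "joints": joint angles; "dq": joint speeds; "effort": joint torques, N m; "tool_pos": TCP position; "eef_rot": TCP orientation; "contact_force": force on the tool from outside, world axes, zero at the start; "moment": the same for the moment, N m; "finger_gap": finger opening in m; "finger_force": force on a finger pad.
Only numpy, scipy, OpenCV 4.12 (cv2) and the standard library are available. Lean on these libraries where they do the work, as an engineer would, in place of code of your own. Each camera call takes 0.05 s, during which the arm holds its last target. There are 200 camera calls.

### The job

Dry-stack the headland model on the blue baseboard from the bottom up, setting each part squarely on the outline drawn for it: first the large plywood layer, then the middle one, then the small one (pointed ends of the large and the middle layer both towards the pointed end of the outline on the board), then the cottage on its rectangle on the middle layer, and last the lighthouse upright on the small layer. Set every part down gently, without dropping it, and leave the sanding block, the spray can and the glue bottle where they are.

Things in the scene. Friction and masses are not known exactly. Their poses are not given: they have to be found in the camera images.
- baseboard: Plywood baseboard, sea blue on top, 260 mm along its x, 140 along y, 12 thick, taped down (fixed), its x axis roughly across the table. A dark pen line on top traces the large layer's footprint, centred on the board, pointed end to the board's +x. Origin: centre of its underside.
- layer_large: Large contour layer, bare plywood, 18 mm thick, 180 along x, 68 wide (y), flanks parallel for 28 mm about the middle (grip there, across y). Pointed end +x, blunt end -x. Goes centred on the board, x along the board's x. Pen outline of the middle layer on top, centred at x = +22 mm, y = 0, pointing to +x. 0.14 kg. Origin: centre of underside.
- layer_middle: Middle layer, bare plywood, 18 mm thick, 130 along x, 56 wide (y), flanks parallel for 28 mm about the middle, pointed end +x. Goes at x = +22, y = 0 of the large layer, same direction. Pen lines on top: small layer's oval centred at x = +18 mm, cottage's rectangle (26 x 40, long side along y) at x = -36 mm, both y = 0. 85 g. Origin: centre of underside.
- layer_small: Small layer, bare plywood, 18 mm thick, oval 56 along x, 38 wide (y), flanks parallel for 28 mm about the middle; either way round will do. Goes at x = +18 mm, y = 0 of the middle layer, long axes parallel. A pen circle (34 mm) in the middle of its top marks the lighthouse's foot. 35 g. Origin: centre of underside.
- cottage: Model cottage, solid, primer grey, 26 mm along x, 40 along y (ridge along y), walls 18 high, ridge 32, chimney to 36. Grip across the upright gable ends (40 mm, along y). Goes at x = -36 mm, y = 0 of the middle layer, ridge across that layer, either way round; 13 mm then stays clear to the small layer. 35 g. Origin: centre of underside.
- lighthouse: Model lighthouse, primer grey, round, 88 mm tall: foot 34 across and 6 high, tower 28 across above the foot tapering to 22 at 60 mm height, then a gallery disc 32 across and a lantern. Grip the tower at 20 to 50 mm height. Goes upright on the middle of the small layer, any yaw. 70 g. Origin: centre of underside.
- sanding_block: Bystander: cork sanding block with a rubber sole, 50 mm along x, 100 mm along y, 30 mm high, lying among the parts. Leave it alone. Origin: centre of its underside; z up.
- spray_can: Bystander: spray can standing upright, 66 mm across, 187 mm tall, at one side. Leave it alone. Origin: centre of its underside; z up.
- glue_bottle: Bystander: glue bottle standing upright, 64 mm across, 195 mm tall, at the other side. Leave it alone. Origin: centre of its underside; z up.

How it is judged:
On the way, in this order (a step that is already met when the one before it is completed fails the run):
1. the large layer lies released on its outline on the baseboard, pointed end towards the +x end of the board (x of layer_large in the frame of baseboard between -0.01 and 0.01 m and y of layer_large in the frame of baseboard between -0.01 and 0.01 m and z of layer_large in the frame of baseboard between 0.008 and 0.016 m and angle between layer_large's own z axis and vertical below 0.08 rad and angle between the x axis of layer_large and the x axis of baseboard, either way round below 0.2 rad and linear speed of layer_large below 0.02 m/s and contact force between layer_large and the fingers below 0.2 N), for 0.2 s.
2. the middle layer lies released on its outline on the large layer, pointed end the same way (x of layer_middle in the frame of layer_large between 0.012 and 0.032 m and y of layer_middle in the frame of layer_large between -0.01 and 0.01 m and z of layer_middle in the frame of layer_large between 0.014 and 0.022 m and angle between layer_middle's own z axis and vertical below 0.08 rad and angle between the x axis of layer_middle and the x axis of layer_large, either way round below 0.2 rad and x of layer_middle in the frame of baseboard above -0.005 m and linear speed of layer_middle below 0.02 m/s and contact force between layer_middle and the fingers below 0.2 N), for 0.2 s.
3. the small layer lies released on its outline on the middle layer (x of layer_small in the frame of layer_middle between 0.008 and 0.028 m and y of layer_small in the frame of layer_middle between -0.01 and 0.01 m and z of layer_small in the frame of layer_middle between 0.014 and 0.022 m and angle between layer_small's own z axis and vertical below 0.08 rad and angle between the x axis of layer_small and the x axis of layer_middle, either way round below 0.2 rad and linear speed of layer_small below 0.02 m/s and contact force between layer_small and the fingers below 0.2 N), for 0.2 s.
4. the cottage stands released on its rectangle on the middle layer, behind the small layer (x of cottage in the frame of layer_middle between -0.046 and -0.026 m and y of cottage in the frame of layer_middle between -0.01 and 0.01 m and z of cottage in the frame of layer_middle between 0.014 and 0.022 m and angle between cottage's own z axis and vertical below 0.08 rad and angle between the x axis of cottage and the x axis of layer_middle, either way round below 0.25 rad and x of cottage in the frame of baseboard below 0.022 m and linear speed of cottage below 0.02 m/s and contact force between cottage and the fingers below 0.2 N), for 0.2 s.
5. the lighthouse stands released on the small layer (x of lighthouse in the frame of layer_small between -0.01 and 0.01 m and y of lighthouse in the frame of layer_small between -0.01 and 0.01 m and z of lighthouse in the frame of layer_small between 0.014 and 0.022 m and angle between lighthouse's own z axis and vertical below 0.08 rad and linear speed of lighthouse below 0.02 m/s and contact force between lighthouse and the fingers below 0.2 N), for 0.2 s.
At the end, for the whole second after the job is handed in: All five parts rest released, level (0.08 rad), each within 10 mm along each axis of its outline on what carries it (z within 4 mm), turned within 0.2 rad of it (cottage 0.25, lighthouse any); large and middle layer point to the board's +x, small layer and cottage either way (all of step 1 and all of step 2 and all of step 3 and all of step 4 and all of step 5 and angular speed of each of layer_large, layer_middle, layer_small, cottage, lighthouse below 0.3 rad/s); the robot touches nothing.
It fails at once if the sanding block is pushed more than 30 mm from its place or knocked over (distance of sanding_block from where it was at the start of the episode above 0.03 m or angle between sanding_block's own z axis and vertical above 0.35 rad).
It fails at once if the spray can is pushed more than 30 mm from its place or knocked over (distance of spray_can from where it was at the start of the episode above 0.03 m or angle between spray_can's own z axis and vertical above 0.35 rad).
It fails at once if the glue bottle is pushed more than 30 mm from its place or knocked over (distance of glue_bottle from where it was at the start of the episode above 0.03 m or angle between glue_bottle's own z axis and vertical above 0.35 rad).
It fails at once if a part of the model is dropped or thrown (moves faster than 0.6 m/s out of the grip, as after 20 mm of free fall) ((linear speed of layer_large above 0.6 m/s and contact force between layer_large and the fingers below 0.1 N) or (linear speed of layer_middle above 0.6 m/s and contact force between layer_middle and the fingers below 0.1 N) or (linear speed of layer_small above 0.6 m/s and contact force between layer_small and the fingers below 0.1 N) or (linear speed of cottage above 0.6 m/s and contact force between cottage and the fingers below 0.1 N) or (linear speed of lighthouse above 0.6 m/s and contact force between lighthouse and the fingers below 0.1 N)).
It also fails if it takes over 144 s, if anything falls off the work surface, if the arm or the gripper's body presses on something with over 40 N, if the wrist force passes 120 N, or if a joint passes its speed limit or range.

## Working session

There is one attempt and no reset: what is moved stays moved. The work goes in short steps, Python scripts to look and compute and a tool call to move; the robot and the scene stay as the last step left them, time stands still between calls to the robot, and variables do not carry over. Pictures are saved under pics/ and viewed, at most 16 in all, crops included, and the job is handed in when it is done.

Besides the shell and the picture viewer there is one more tool, called after "Request:" by a JSON object that holds its "api" and its "payload", one argument or row to a line. send_rows: Moves the arm, as the interface text tells. Its arguments: {"type":"object","properties":{"series":{"type":"array","items":{"type":"number"}},"force":{"type":"number"}},"required":["series"]}

```bash
mkdir -p pics; python3 - <<'E'
from bench import r
import cv2
s=r.observe(); print(s)
for n in("top","side"):
    im=r.read_camera(n); cv2.imwrite(f"pics/{n}0.png",im[:,:,::-1]); p=r.camera_params(n); print(n,p)
E
```

```text
{'clock': 0.0, 'joints': array([-9.78417156e-01,  2.55778534e-01,  1.06967465e-01, -4.97338597e-04,
       -1.42390295e+00, -2.84629386e-01]), 'dq': array([ 0.00026639, -0.00097274,  0.00051936, -0.00111422, -0.00057211,
       -0.00115855]), 'effort': array([-2.36031447e-03, -3.86633492e+01,  2.37935472e+01,  5.36542162e+00,
       -6.11615251e-03,  2.47843235e-05]), 'tool_pos': array([ 0.16653177, -0.5236734 ,  0.24436102]), 'eef_rot': array([-1.84426981e-04, -1.53232108e-01,  9.88189729e-01,  9.72557835e-04]), 'contact_force': array([-0.473578  , -0.22471219,  0.65420534]), 'moment': array([ 0.01059628,  0.01861403, -0.01761087]), 'finger_force': 0.0, 'finger_gap': 0.08514568636458017}
top {'mtx': array([[444.92863894,   0.        , 318.22490324],
       [  0.        , 444.92863894, 236.17090531],
       [  0.        ,   0.        ,   1.        ]]), 'cam_to_world': array([[ 1.78926089e-03,  9.88927555e-01, -1.48388305e-01,
         2.88800571e-01],
       [-9.99990350e-01,  1.17404702e-03, -4.23346153e-03,
        -5.42181965e-04],
       [-4.01237191e-03,  1.48394448e-01,  9.88920112e-01,
         1.28804240e+00],
       [ 0.00000000e+00,  0.00000000e+00,  0.00000000e+00,
         1.00000000e+00]])}
side {'mtx': array([[439.08196706,   0.        , 322.3822279 ],
       [  0.        , 439.08196706, 235.63320574],
       [  0.        ,   0.        ,   1.        ]]), 'cam_to_world': array([[-0.85293104,  0.2748311 , -0.44382036,  0.02400185],
       [-0.52187423, -0.46925382,  0.71235395,  0.75176048],
       [-0.01248738,  0.8392072 ,  0.54366841,  0.61805138],
       [ 0.        ,  0.        ,  0.        ,  1.        ]])}
```

View pics/top0.png

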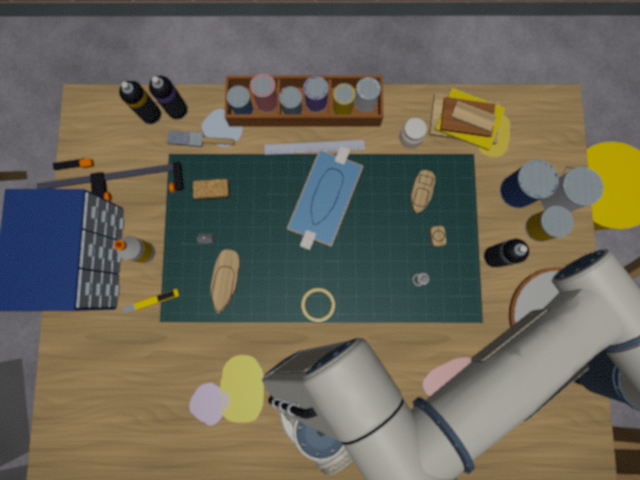

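View pics/side0.png

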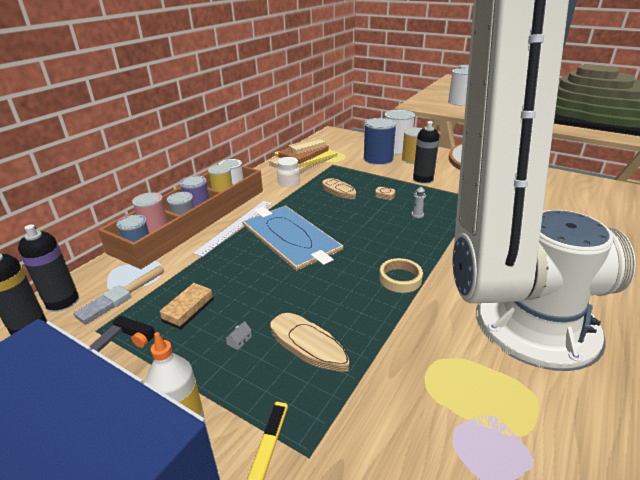

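The top view shows the large layer near (225,280), the middle layer at (423,191), the small layer at (438,236), the lighthouse at (420,280), the cottage at (205,239) and the board at (326,197). The sanding block is at (211,189), the glue bottle at (134,248) and the spray can at (507,252).

```bash
cat > h.py <<'E'
import numpy as np, cv2
from bench import r
def ray(n,uv,z):
    p=r.camera_params(n);M=p["cam_to_world"];K=p["mtx"]
    uv=np.atleast_2d(np.float64(uv))
    d=np.c_[(uv[:,0]-K[0,2])/K[0,0],-(uv[:,1]-K[1,2])/K[1,1],-np.ones(len(uv))]@M[:3,:3].T
    o=M[:3,3]; t=(z-o[2])/d[:,2]; return (o+d*t[:,None])[:,:2]
def proj(n,P):
    p=r.camera_params(n);M=p["cam_to_world"];K=p["mtx"]
    c=(np.atleast_2d(P)-M[:3,3])@M[:3,:3]; x=c[:,0]/-c[:,2]; y=-c[:,1]/-c[:,2]
    return np.c_[K[0,0]*x+K[0,2],K[1,1]*y+K[1,2]]
def wood(im):
    h=cv2.cvtColor(im,cv2.COLOR_RGB2HSV); return ((h[...,0]<28)&(h[...,1]>50)&(h[...,2]>90)).astype(np.uint8)*255
def blue(im):
    h=cv2.cvtColor(im,cv2.COLOR_RGB2HSV); return ((h[...,0]>98)&(h[...,0]<125)&(h[...,1]>70)&(h[...,2]>90)).astype(np.uint8)*255
def blob(mask,box,close=3):
    x0,y0,x1,y1=box; m=np.zeros_like(mask); m[y0:y1,x0:x1]=mask[y0:y1,x0:x1]
    m=cv2.morphologyEx(m,cv2.MORPH_CLOSE,np.ones((close,close)))
    c=max(cv2.findContours(m,cv2.RETR_EXTERNAL,cv2.CHAIN_APPROX_NONE)[0],key=cv2.contourArea)
    return c[:,0,:]
def rect(n,c,z):
    w=ray(n,c,z).astype(np.float32)*1000; (cx,cy),(a,b),ang=cv2.minAreaRect(w)
    if a<b: a,b,ang=b,a,ang+90
    # taper sense: width at the two ends along the long axis
    u=np.array([np.cos(np.radians(ang)),np.sin(np.radians(ang))]); d=w-[cx,cy]; s=d@u; v=d@[-u[1],u[0]]
    f=lambda q: np.ptp(v[q]) if q.any() else 0
    return np.round([cx,cy,a,b,ang,f(s>.36*a),f(s<-.36*a)],1)
E
python3 - <<'E'
from h import *
im=r.read_camera("top"); W=wood(im);B=blue(im)
for k,b,m,z in[("large",(195,242,255,320),W,.014),("mid",(400,160,450,222),W,.014),("small",(422,220,455,252),W,.014),("block",(185,172,235,206),W,.025),("board",(275,140,375,255),B,.012)]:
    print(k,rect("top",blob(m,b),z))
big=cv2.resize(im[140:325,160:485][:, :],None,fx=2.45,fy=2.45,interpolation=cv2.INTER_CUBIC)
cv2.imwrite("pics/c1.png",big[:,:,::-1])
side=r.read_camera("side");a=cv2.resize(side[310:360,215:265],(400,400),interpolation=3);b=cv2.resize(im[225:255,190:220],(400,400),interpolation=3)
cv2.imwrite("pics/c2.png",np.hstack([a,b])[:,:,::-1])
E
```

```text
large [352.2 274.2 181.5  72.8 170.7  34.7  61.3]
mid [ 614.9 -300.1  132.6   60.1  164.8   33.1   46.2]
small [ 481.8 -341.9   59.2   42.     7.3   35.5   34.8]
block [619.8 321.1 100.3  54.1  93.5  51.4  51.4]
board [598.7 -15.2 250.1 130.1 158.4 128.2 130.1]
```

View pics/c1.png

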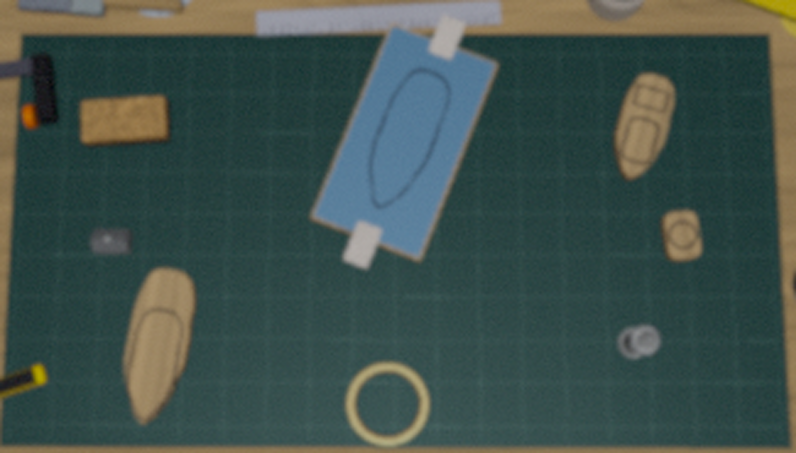

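View pics/c2.png

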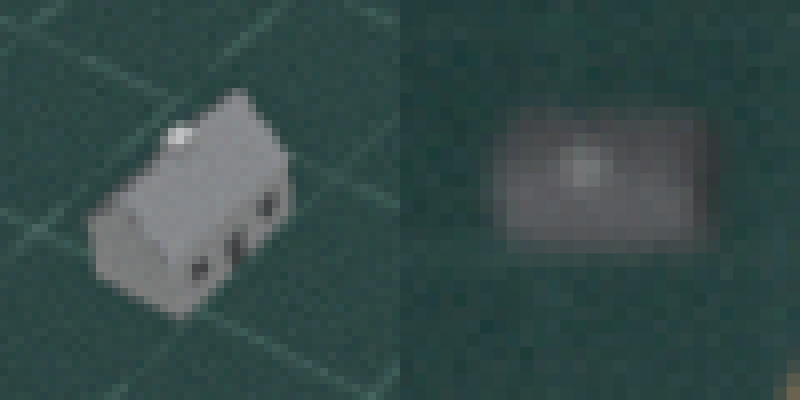

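The crops show the pointed ends: board outline, large layer and middle layer all point down and slightly left in the image, about world -x. The cottage's ridge runs across the image (about world y), and the lighthouse foot is at about (418,281).

```bash
python3 - <<'E'
from h import *
im=r.read_camera("top"); W=wood(im);B=blue(im)
for k,b,m,z in[("large",(195,242,255,320),W,.009),("mid",(400,160,450,222),W,.009),("small",(422,220,455,252),W,.009),("board",(275,140,375,255),B,.012)]:
    print(k,rect("top",blob(m,b),z))
# pen outline on board
x0,y0,x1,y1=300,158,352,235
hs=cv2.cvtColor(im,cv2.COLOR_RGB2HSV)
q=np.zeros_like(B);q[y0:y1,x0:x1]=(hs[y0:y1,x0:x1,2]<130)*255
n,l,st,_=cv2.connectedComponentsWithStats(q)
for i in range(1,n):
    if st[i,4]>60: print("outl",st[i],rect("top",np.argwhere(l==i)[:,::-1],.012))
gray=((hs[...,1]<90)).astype(np.uint8)*255
for z in(.0,.018): print("cot",rect("top",blob(gray,(190,225,220,252)),z))
c=blob(gray,(405,265,440,295)); print("lh",cv2.boundingRect(c),rect("top",c,0))
sd=r.read_camera("side");h2=cv2.cvtColor(sd,cv2.COLOR_RGB2HSV);g2=(h2[...,1]<90).astype(np.uint8)*255
c=blob(g2,(405,180,432,224)); bb=cv2.boundingRect(c); print(bb)
lo=c[c[:,1]>=bb[1]+bb[3]-6]; print(lo[:,0].min(),lo[:,0].max(),bb[1]+bb[3])
for dz in(0,): print("foot front",ray("side",[[(lo[:,0].min()+lo[:,0].max())/2,bb[1]+bb[3]]],0)*1000)
c2=blob(g2,(215,310,265,360));print("cot side",cv2.boundingRect(c2))
a=cv2.resize(im[262:298,402:442],None,fx=8,fy=8,interpolation=3);b=cv2.resize(sd[180:225,400:440],(320,288),interpolation=3)
cv2.imwrite("pics/c3.png",np.hstack([a,b])[:,:,::-1])
E
```

```text
large [352.5 275.4 182.2  73.1 170.2  34.8  61.6]
mid [ 615.8 -301.2  132.5   60.3  164.8   33.2   47.1]
small [ 482.7 -343.2   59.1   42.2    7.3   35.6   35.4]
board [598.7 -14.7 250.  130.3 158.3 128.9 129.6]
outl [300 158  17  40 355] [6.564e+02 3.530e+01 1.191e+02 4.770e+01 5.000e-01 4.770e+01 5.900e+00]
outl [335 193  17  42 365] [547.8 -67.5 122.5  46.4 179.5  46.4   5.9]
cot [474.5 332.4  61.8  48.4 106.4  33.3  32. ]
cot [471.9 327.8  61.   47.7 106.4  32.8  31.5]
lh (405, 265, 35, 30) [ 356.3 -293.4   98.2   83.3   90.1   80.4   11.4]
(405, 180, 27, 44)
409 431 224
foot front [[ 332.28589068 -239.56738098]]
cot side (215, 310, 50, 50)
```

View pics/c3.png

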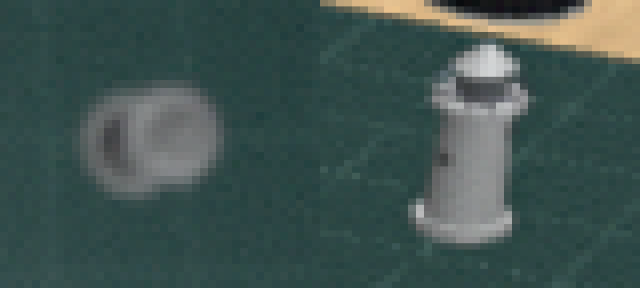

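The crop puts the lighthouse foot at about top pixel (418,280.5), standing upright. First move: turn and travel towards the large layer at (352,275) mm.

```bash
cat > go.py <<'E'
import sys; from h import *
# usage: go.py x y z(mm) yaw(deg of tool x): roll first, then shifts in tool axes at that yaw (units)
def yaw(s):
    w,x,y,z=s["eef_rot"]; return np.degrees(np.arctan2(2*(x*y+w*z),1-2*(y*y+z*z)))
def main(x,y,z,t):
    s=r.observe(); p=s["tool_pos"]*1000; c=yaw(s); T=np.radians(t); d=np.array([x,y,z])-p
    print("t",round(s["clock"],2),"pos",p.round(1),"yaw",round(c%360,1),"gap",round(s["finger_gap"]*1e3,1),"F",s["contact_force"].round(1),"q",s["joints"].round(2))
    print("roll",round(((c-t+90)%360-90)/5,2) ,"dx %.2f dy %.2f dz %.2f"%tuple(np.array([d[:2]@[np.cos(T),np.sin(T)],d[:2]@[np.sin(T),-np.cos(T)],-d[2]])/25))
if __name__=="__main__": main(*map(float,sys.argv[1:5]))
E
```

Request:
{"api": "send_rows", "payload": {
  "series": [85, -0.8, 0, 0, 0.91, 85, -0.8, 0, 0, 0.91, 85, -0.8, 0, 0, 0.91, 85, -0.8, 0, 0, 0.91, 85, -0.8, 0, 0, 0.91, 85, -0.8, 0, 0, 0.91, 85, 0, 1, 0, 0, 85, 0, 1, 0, 0, 85, 0, 1, 0, 0, 85, 0, 1, 0, 0],
  "force": 40
}}

```text
clock: 1.55
tool_pos: [0.3017, -0.4118, 0.2452]
eef_rot: [-0.0, 0.084, 0.996, 0.0]
contact_force: [0.3, 0.8, 0.4]
finger_gap: 0.085
finger_force: 0.0
```

Request:
{"api": "send_rows", "payload": {
  "series": [85, 0, 1, 0, 0, 85, 0, 1, 0, 0, 85, 0, 1, 0, 0, 85, 0, 1, 0, 0, 85, 0, 1, 0, 0, 85, 0, 1, 0, 0, 85, 0, 1, 0, 0, 85, 0, 1, 0, 0, 85, 0, 1, 0, 0, 85, 0, 1, 0, 0]
}}

```text
clock: 2.8
tool_pos: [0.3436, -0.1653, 0.2453]
eef_rot: [0.0, 0.084, 0.996, 0.0]
contact_force: [-0.0, -0.2, -0.5]
finger_gap: 0.0851
finger_force: 0.0
```

Request:
{"api": "send_rows", "payload": {
  "series": [85, 0, 1, 0, 0, 85, 0, 1, 0, 0, 85, 0, 1, 0, 0, 85, 0, 1, 0, 0, 85, 0, 1, 0, 0, 85, 0, 1, 0, 0, 85, 0, 1, 0, 0, 85, 0, 1, 0, 0, 85, 0, 1, 0, 0, 85, 0, 1, 0, 0]
}}

```text
clock: 4.05
tool_pos: [0.3855, 0.0811, 0.2454]
eef_rot: [0.0, 0.084, 0.996, 0.0]
contact_force: [0.2, 0.2, -0.6]
finger_gap: 0.0851
finger_force: 0.0
```

```bash
python3 go.py 352.5 275.4 60 170.2
```

```text
t 4.05 pos [385.5  81.1 245.4] yaw 170.3 gap 85.1 F [ 0.2  0.2 -0.6] q [ 0.61 -0.06 -0.25 -0.   -1.38 -2.35]
roll 0.03 dx 2.62 dy 7.43 dz 7.41
```

Request:
{"api": "send_rows", "payload": {
  "series": [85, 0.33, 0.93, 0.5, 0, 85, 0.33, 0.93, 0.5, 0, 85, 0.33, 0.93, 0.5, 0, 85, 0.33, 0.93, 0.5, 0, 85, 0.33, 0.93, 0.5, 0, 85, 0.33, 0.93, 0.5, 0, 85, 0.33, 0.93, 0.5, 0, 85, 0.33, 0.93, 0.5, 0, 85, 0, 0, 1, 0, 85, 0, 0, 1, 0]
}}

```text
clock: 5.3
tool_pos: [0.3517, 0.2752, 0.0946]
eef_rot: [0.0, 0.084, 0.996, 0.0]
contact_force: [0.6, 0.5, -0.3]
finger_gap: 0.0847
finger_force: 0.0
```

Request:
{"api": "send_rows", "payload": {
  "series": [85, 0, 0, 1, 0, 85, 0, 0, 0.4, 0, 85, 0, 0, 0, 0]
}}

```text
clock: 5.68
tool_pos: [0.3517, 0.2746, 0.0602]
eef_rot: [-0.0, 0.084, 0.996, -0.0]
contact_force: [-0.2, -0.4, 0.7]
finger_gap: 0.0851
finger_force: 0.0
```

```bash
python3 go.py 352.5 275.4 10 170.2
```

```text
t 5.67 pos [351.7 274.6  60.2] yaw 170.3 gap 85.1 F [-0.2 -0.4  0.7] q [ 1.02  0.2  -0.47  0.   -0.9  -2.76]
roll 0.03 dx -0.03 dy 0.04 dz 2.01
```

Request:
{"api": "send_rows", "payload": {
  "series": [85, 0, 0, 0.6, 0, 85, 0, 0, 0.6, 0, 85, 0, 0, 0.5, 0, 85, 0, 0, 0.3, 0, 85, 0, 0, 0, 0, 60, 0, 0, 0, 0, 60, 0, 0, 0, 0, 60, 0, 0, 0, 0, 60, 0, 0, 0, 0, 60, 0, 0, 0, 0]
}}

```text
clock: 6.92
tool_pos: [0.3522, 0.2753, 0.0111]
eef_rot: [0.001, 0.084, 0.996, 0.001]
contact_force: [-0.9, 0.1, 5.5]
finger_gap: 0.0671
finger_force: 45.7
```

Request:
{"api": "send_rows", "payload": {
  "series": [60, 0, 0, -0.2, 0, 60, 0, 0, -0.6, 0, 60, 0, 0, -1, 0, 60, 0, 0, -1, 0, 60, 0, 0, 0, 0.8, 60, 0, 0, 0, 0.8, 60, 0, 0, 0, 0.8, 60, 0, 0, 0, 0]
}}

```text
clock: 7.92
tool_pos: [0.3515, 0.2745, 0.0802]
eef_rot: [-0.0, 0.188, 0.982, -0.0]
contact_force: [-0.2, 0.5, -1.9]
finger_gap: 0.0668
finger_force: 45.2
```

```bash
python3 go.py 598.7 -14.7 50 158.3
```

```text
t 7.92 pos [351.5 274.5  80.2] yaw 158.4 gap 66.8 F [-0.2  0.5 -1.9] q [ 1.02  0.18 -0.44 -0.   -0.95 -2.96]
roll 0.01 dx -13.47 dy -7.09 dz 1.21
```

Request:
{"api": "send_rows", "payload": {
  "series": [60, -0.96, -0.51, 0, 0, 60, -0.96, -0.51, 0, 0, 60, -0.96, -0.51, 0, 0, 60, -0.96, -0.51, 0, 0, 60, -0.96, -0.51, 0, 0, 60, -0.96, -0.51, 0, 0, 60, -0.96, -0.51, 0, 0, 60, -0.96, -0.51, 0, 0, 60, -0.96, -0.51, 0, 0, 60, -0.96, -0.51, 0, 0]
}}

```text
clock: 9.18
tool_pos: [0.528, 0.0669, 0.0801]
eef_rot: [-0.0, 0.187, 0.982, -0.0]
contact_force: [-0.6, 0.2, -1.7]
finger_gap: 0.0668
finger_force: 45.2
```

Request:
{"api": "send_rows", "payload": {
  "series": [60, -0.96, -0.51, 0, 0, 60, -0.96, -0.51, 0, 0, 60, -0.96, -0.51, 0, 0, 60, -0.96, -0.51, 0, 0, 60, 0, 0, 0.6, 0, 60, 0, 0, 0.6, 0, 60, 0, 0, 0, 0, 60, 0, 0, 0, 0]
}}

```text
clock: 10.18
tool_pos: [0.598, -0.0147, 0.0505]
eef_rot: [0.0, 0.187, 0.982, -0.0]
contact_force: [0.7, 0.3, -1.5]
finger_gap: 0.0671
finger_force: 45.2
```

```bash
python3 go.py 598.7 -14.7 23.1 158.3; python3 - <<'E'
from h import *
im=r.read_camera("side"); cv2.imwrite("pics/s1.png",im[120:400,140:500,::-1].repeat(2,0).repeat(2,1))
E
```

```text
t 10.18 pos [598.  -14.7  50.5] yaw 158.4 gap 67.1 F [ 0.7  0.3 -1.5] q [ 0.24  0.48 -0.08  0.   -1.01 -2.18]
roll 0.02 dx -0.02 dy 0.01 dz 1.10
```

View pics/s1.png

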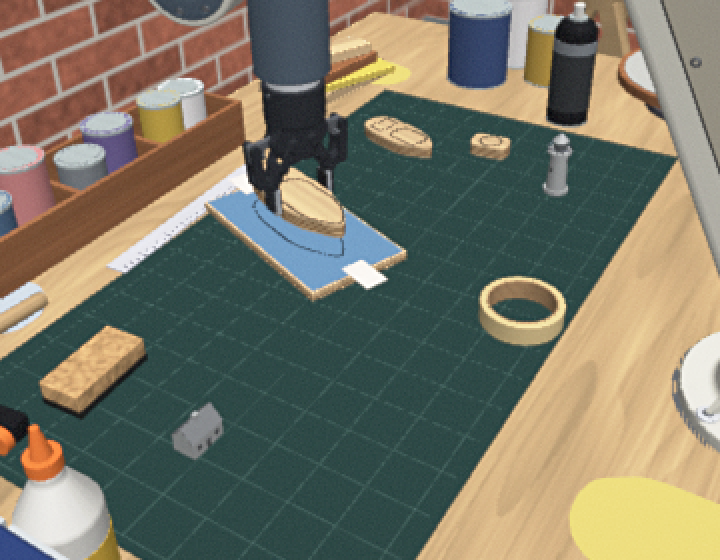

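The picture shows the layer held level at (305,205) above its outline. Lowering and releasing.

Request:
{"api": "send_rows", "payload": {
  "series": [60, 0, 0, 0.4, 0, 60, 0, 0, 0.4, 0, 60, 0, 0, 0.2, 0, 60, 0, 0, 0.07, 0, 60, 0, 0, 0, 0]
}}

```text
clock: 10.85
tool_pos: [0.5983, -0.0152, 0.0236]
eef_rot: [0.0, 0.188, 0.982, 0.0]
contact_force: [1.0, 0.2, -1.3]
finger_gap: 0.0675
finger_force: 45.2
```

Request:
{"api": "send_rows", "payload": {
  "series": [60, 0, 0, 0.04, 0, 60, 0, 0, 0, 0]
}}

```text
clock: 11.1
tool_pos: [0.5985, -0.0151, 0.0231]
eef_rot: [0.001, 0.188, 0.982, 0.0]
contact_force: [-1.2, 0.0, 1.2]
finger_gap: 0.0671
finger_force: 45.6
```

Request:
{"api": "send_rows", "payload": {
  "series": [72, 0, 0, 0, 0, 85, 0, 0, 0, 0, 85, 0, 0, 0, 0, 85, 0, 0, -0.6, 0, 85, 0, 0, -1, 0, 85, 0, 0, -1, -0.64, 85, 0, 0, 0, -0.64, 85, 0, 0, 0, 0]
}}

```text
clock: 12.1
tool_pos: [0.5984, -0.0151, 0.0888]
eef_rot: [0.001, 0.133, 0.991, 0.0]
contact_force: [0.1, 0.4, -0.5]
finger_gap: 0.085
finger_force: 0.0
```

```bash
python3 go.py 615.8 -301.2 60 164.8
```

```text
t 12.1 pos [598.4 -15.1  88.8] yaw 164.7 gap 85.0 F [ 0.1  0.4 -0.5] q [ 0.24  0.44 -0.03  0.   -1.1  -2.07]
roll -0.02 dx -3.67 dy -10.86 dz 1.15
```

12 rows: dx -0.306 each, dy -0.905.

Request:
{"api": "send_rows", "payload": {
  "series": [85, -0.31, -0.91, 0, 0, 85, -0.31, -0.91, 0, 0, 85, -0.31, -0.91, 0, 0, 85, -0.31, -0.91, 0, 0, 85, -0.31, -0.91, 0, 0, 85, -0.31, -0.91, 0, 0, 85, -0.31, -0.91, 0, 0, 85, -0.31, -0.91, 0, 0, 85, -0.31, -0.91, 0, 0, 85, -0.31, -0.91, 0, 0]
}}

```text
clock: 13.35
tool_pos: [0.6129, -0.256, 0.0875]
eef_rot: [-0.0, 0.133, 0.991, -0.0]
contact_force: [-0.2, -0.4, -0.4]
finger_gap: 0.0849
finger_force: 0.0
```

Request:
{"api": "send_rows", "payload": {
  "series": [85, -0.29, -0.88, 0, 0, 85, -0.29, -0.88, 0, 0, 85, 0, 0, 0.6, 0, 85, 0, 0, 0.6, 0, 85, 0, 0, 0, 0]
}}

```text
clock: 13.98
tool_pos: [0.6141, -0.3003, 0.0551]
eef_rot: [-0.002, 0.133, 0.991, 0.001]
contact_force: [-0.1, -1.0, 0.1]
finger_gap: 0.0848
finger_force: 0.0
```

```bash
python3 go.py 615.8 -301.2 12 164.8; python3 - <<'E'
from h import *
im=r.read_camera("top"); cv2.imwrite("pics/t1.png",cv2.resize(im[140:325,160:485],None,fx=2.45,fy=2.45,interpolation=3)[:,:,::-1])
c=blob(wood(im),(275,140,375,255)); print(rect("top",c,.021)); print(rect("top",blob(blue(im),(275,140,375,255)),.012))
E
```

```text
t 13.97 pos [ 614.1 -300.3   55.1] yaw 164.8 gap 84.8 F [-0.1 -1.   0.1] q [-0.23  0.62  0.19 -0.   -1.14 -1.61]
roll -0.01 dx -0.07 dy -0.02 dz 1.72
[599.4 -17.4 177.9  65.8 158.9  31.3  52. ]
[598.8 -16.  250.9 131.7 158.4 128.9 131.7]
```

View pics/t1.png

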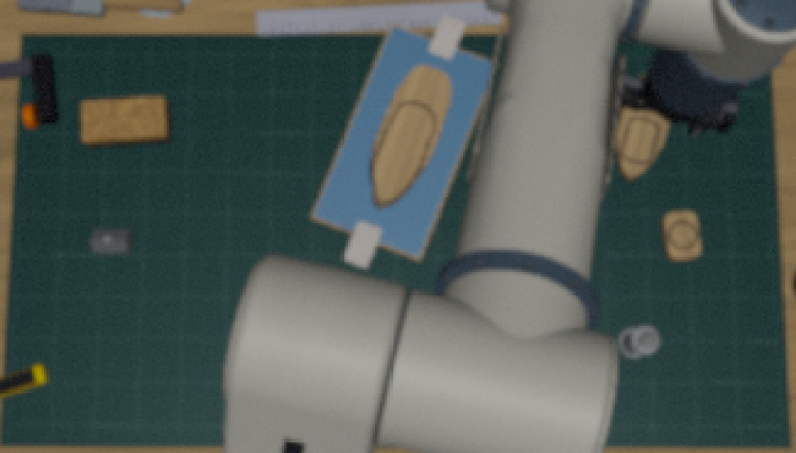

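The top view shows the large layer at crop (410,135), on its outline and pointing the right way. Now gripping the middle layer.

Request:
{"api": "send_rows", "payload": {
  "series": [85, -0.07, 0, 0.5, 0, 85, 0, 0, 0.5, 0, 85, 0, 0, 0.5, 0, 85, 0, 0, 0.22, 0, 85, 0, 0, 0, 0, 48, 0, 0, 0, 0, 48, 0, 0, 0, 0, 48, 0, 0, 0, 0, 48, 0, 0, 0, 0, 48, 0, 0, 0, 0]
}}

```text
clock: 15.28
tool_pos: [0.6176, -0.3019, 0.0155]
eef_rot: [0.001, 0.133, 0.991, -0.0]
contact_force: [-0.5, 0.4, 5.7]
finger_gap: 0.0546
finger_force: 44.3
```

Request:
{"api": "send_rows", "payload": {
  "series": [48, 0, 0, -0.3, 0, 48, 0, 0, -0.6, 0, 48, 0, 0, -1, 0, 48, 0, 0, -1, 0, 48, 0, 0, 0, 0.63, 48, 0, 0, 0, 0.63, 48, 0, 0, 0, 0]
}}

```text
clock: 16.15
tool_pos: [0.617, -0.3019, 0.0876]
eef_rot: [0.0, 0.187, 0.982, -0.0]
contact_force: [0.3, -0.2, -0.3]
finger_gap: 0.055
finger_force: 43.6
```

```bash
python3 go.py 579.9 -8.5 70 158.5; python3 - <<'E'
from h import *
im=r.read_camera("side"); cv2.imwrite("pics/s2.png",im[120:260,260:480,::-1].repeat(3,0).repeat(3,1))
E
```

```text
t 16.15 pos [ 617.  -301.9   87.6] yaw 158.5 gap 55.0 F [ 0.3 -0.2 -0.3] q [-0.23  0.6   0.24  0.   -1.21 -1.72]
roll -0.01 dx 5.68 dy 10.37 dz 0.71
```

View pics/s2.png

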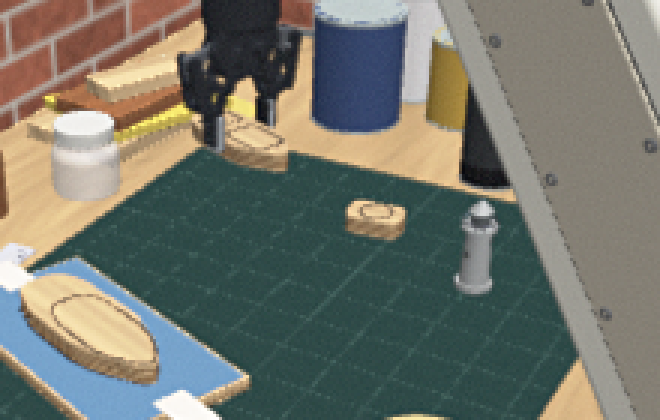

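The middle layer hangs level in the grip at (250,140).

Request:
{"api": "send_rows", "payload": {
  "series": [48, 0.52, 0.94, 0, 0, 48, 0.52, 0.94, 0, 0, 48, 0.52, 0.94, 0, 0, 48, 0.52, 0.94, 0, 0, 48, 0.52, 0.94, 0, 0, 48, 0.52, 0.94, 0, 0, 48, 0.52, 0.94, 0, 0, 48, 0.52, 0.94, 0, 0, 48, 0.52, 0.94, 0, 0, 48, 0.52, 0.94, 0, 0]
}}

```text
clock: 17.45
tool_pos: [0.5824, -0.0346, 0.0874]
eef_rot: [0.0, 0.186, 0.982, 0.0]
contact_force: [0.4, -0.5, -0.7]
finger_gap: 0.0548
finger_force: 43.6
```

Request:
{"api": "send_rows", "payload": {
  "series": [48, 0.48, 0.97, 0, 0, 48, 0, 0, 0.5, 0, 48, 0, 0, 0.2, 0, 48, 0, 0, 0, 0, 48, 0, 0, 0, 0]
}}

```text
clock: 18.08
tool_pos: [0.5805, -0.0091, 0.0697]
eef_rot: [0.0, 0.187, 0.982, -0.0]
contact_force: [0.7, 0.5, -0.3]
finger_gap: 0.0546
finger_force: 43.6
```

```bash
python3 go.py 579.9 -8.5 46 158.5
```

```text
t 18.07 pos [580.5  -9.1  69.7] yaw 158.4 gap 54.6 F [ 0.7  0.5 -0.3] q [ 0.25  0.43 -0.11  0.   -1.03 -2.2 ]
roll -0.02 dx 0.03 dy 0.02 dz 0.95
```

Request:
{"api": "send_rows", "payload": {
  "series": [48, 0.03, 0.02, 0.4, 0, 48, 0, 0, 0.35, 0, 48, 0, 0, 0.15, 0, 48, 0, 0, 0.04, 0, 48, 0, 0, 0, 0]
}}

```text
clock: 18.7
tool_pos: [0.5799, -0.0077, 0.0461]
eef_rot: [0.0, 0.187, 0.982, 0.0]
contact_force: [-0.1, -0.1, -1.3]
finger_gap: 0.0551
finger_force: 43.7
```

Request:
{"api": "send_rows", "payload": {
  "series": [48, 0, 0, 0.04, 0, 48, 0, 0, 0, 0]
}}

```text
clock: 18.95
tool_pos: [0.5801, -0.0077, 0.0454]
eef_rot: [0.0, 0.187, 0.982, 0.0]
contact_force: [-0.3, 0.4, 1.2]
finger_gap: 0.0549
finger_force: 43.8
```

Request:
{"api": "send_rows", "payload": {
  "series": [60, 0, 0, 0, 0, 85, 0, 0, 0, 0, 85, 0, 0, 0, 0, 85, 0, 0, -0.6, 0, 85, 0, 0, -1, -0.96, 85, 0, 0, -0.4, -0.96, 85, 0, 0, 0, -0.96, 85, 0, 0, 0, -0.96, 85, 0, 0, 0, -0.96, 85, 0, 0, 0, -0.96]
}}

```text
clock: 20.2
tool_pos: [0.5802, -0.0078, 0.0963]
eef_rot: [0.001, -0.065, 0.998, -0.0]
contact_force: [0.5, -0.4, 1.1]
finger_gap: 0.0851
finger_force: 0.0
```

```bash
python3 go.py 482.7 -343.2 60 187.3
```

```text
t 20.2 pos [580.2  -7.8  96.3] yaw 187.4 gap 85.1 F [ 0.5 -0.4  1.1] q [ 0.26  0.4  -0.08  0.   -1.09 -1.7 ]
roll 0.02 dx 5.57 dy -12.81 dz 1.45
```

13 rows: dx 0.43, dy -0.985.

Request:
{"api": "send_rows", "payload": {
  "series": [85, 0.43, -0.985, 0, 0, 85, 0.43, -0.985, 0, 0, 85, 0.43, -0.985, 0, 0, 85, 0.43, -0.985, 0, 0, 85, 0.43, -0.985, 0, 0, 85, 0.43, -0.985, 0, 0, 85, 0.43, -0.985, 0, 0, 85, 0.43, -0.985, 0, 0, 85, 0.43, -0.985, 0, 0, 85, 0.43, -0.985, 0, 0]
}}

```text
clock: 21.45
tool_pos: [0.5042, -0.2666, 0.0963]
eef_rot: [0.001, -0.063, 0.998, -0.0]
contact_force: [0.4, -0.1, 0.0]
finger_gap: 0.085
finger_force: 0.0
```

Request:
{"api": "send_rows", "payload": {
  "series": [85, 0.43, -0.985, 0, 0, 85, 0.43, -0.985, 0, 0, 85, 0.43, -0.985, 0, 0, 85, 0, 0, 0.7, 0, 85, 0, 0, 0.7, 0, 85, 0, 0, 0, 0]
}}

```text
clock: 22.2
tool_pos: [0.4808, -0.3428, 0.0597]
eef_rot: [-0.001, -0.063, 0.998, 0.0]
contact_force: [-0.9, -0.6, 0.1]
finger_gap: 0.0852
finger_force: 0.0
```

```bash
python3 go.py 482.7 -343.2 17 187.3; python3 - <<'E'
from h import *
im=r.read_camera("top"); cv2.imwrite("pics/t2.png",cv2.resize(im[140:260,260:400],None,fx=4,fy=4,interpolation=3)[:,:,::-1])
c=blob(wood(im),(275,140,375,255)); print(rect("top",c,.021)); print(rect("top",blob(blue(im),(275,140,375,255)),.012))
E
```

```text
t 22.2 pos [ 480.8 -342.8   59.7] yaw 187.2 gap 85.2 F [-0.9 -0.6  0.1] q [-0.35  0.45 -0.09 -0.   -1.03 -1.09]
roll -0.02 dx -0.07 dy -0.03 dz 1.71
[599.9 -17.6 176.8  65.8 158.9  36.2  52. ]
[598.6 -14.9 249.9 130.1 158.3 128.7 130.1]
```

View pics/t2.png

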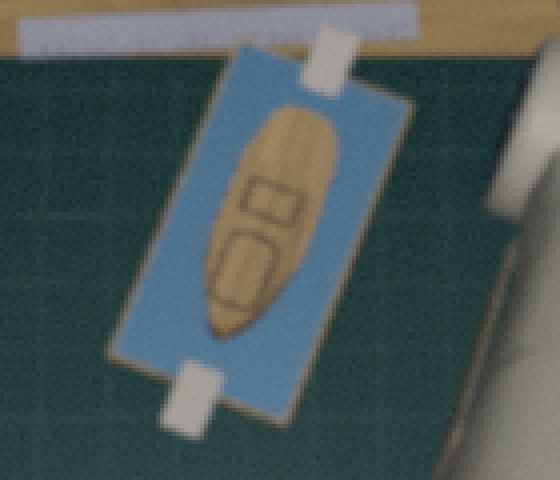

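The top view shows the middle layer on its outline, with the oval at crop (244,270) and the rectangle at (271,200).

Request:
{"api": "send_rows", "payload": {
  "series": [85, -0.07, -0.03, 0.5, 0, 85, 0, 0, 0.5, 0, 85, 0, 0, 0.45, 0, 70, 0, 0, 0.23, 0, 60, 0, 0, 0, 0, 32, 0, 0, 0, 0, 32, 0, 0, 0, 0, 32, 0, 0, 0, 0, 32, 0, 0, 0, 0, 32, 0, 0, 0, 0]
}}

```text
clock: 23.5
tool_pos: [0.4838, -0.3437, 0.0187]
eef_rot: [0.001, -0.063, 0.998, -0.0]
contact_force: [0.3, 0.6, 4.6]
finger_gap: 0.0369
finger_force: 41.3
```

```bash
python3 - <<'E'
from h import *
print(ray("top",[[321,207.5],[327.75,190]],.048)*1000)
E
```

```text
[[557.38236774  -2.98330842]
 [608.55130204 -22.26142191]]
```

Request:
{"api": "send_rows", "payload": {
  "series": [32, 0, 0, -0.3, 0, 32, 0, 0, -0.6, 0, 32, 0, 0, -1, 0, 32, 0, 0, -1, 0.95, 32, 0, 0, -0.8, 0.96, 32, 0, 0, 0, 0.96, 32, 0, 0, 0, 0.96, 32, 0, 0, 0, 0.96, 32, 0, 0, 0, 0.96, 32, 0, 0, 0, 0]
}}

```text
clock: 24.75
tool_pos: [0.4833, -0.3435, 0.1112]
eef_rot: [0.0, 0.186, 0.982, -0.0]
contact_force: [-0.3, 0.1, 0.2]
finger_gap: 0.0372
finger_force: 40.7
```

```bash
python3 go.py 561.3 -1.4 85 158.5
```

```text
t 24.75 pos [ 483.3 -343.5  111.2] yaw 158.5 gap 37.2 F [-0.3  0.1  0.2] q [-0.35  0.41 -0.02  0.   -1.14 -1.59]
roll 0.01 dx 2.11 dy 13.87 dz 1.05
```

14 rows: dx 0.15, dy 0.99.

Request:
{"api": "send_rows", "payload": {
  "series": [32, 0.15, 0.99, 0, 0, 32, 0.15, 0.99, 0, 0, 32, 0.15, 0.99, 0, 0, 32, 0.15, 0.99, 0, 0, 32, 0.15, 0.99, 0, 0, 32, 0.15, 0.99, 0, 0, 32, 0.15, 0.99, 0, 0, 32, 0.15, 0.99, 0, 0, 32, 0.15, 0.99, 0, 0, 32, 0.15, 0.99, 0, 0]
}}

```text
clock: 26.0
tool_pos: [0.5393, -0.0986, 0.111]
eef_rot: [0.0, 0.186, 0.983, 0.0]
contact_force: [0.0, 0.5, -0.2]
finger_gap: 0.0366
finger_force: 40.7
```

Request:
{"api": "send_rows", "payload": {
  "series": [32, 0.15, 0.99, 0, 0, 32, 0.15, 0.99, 0, 0, 32, 0.15, 0.99, 0, 0, 32, 0.15, 0.99, 0, 0, 32, 0, 0, 0.6, 0, 32, 0, 0, 0.45, 0, 32, 0, 0, 0, 0, 32, 0, 0, 0, 0]
}}

```text
clock: 27.0
tool_pos: [0.5616, -0.0025, 0.0845]
eef_rot: [0.0, 0.187, 0.982, -0.0]
contact_force: [0.9, 0.4, -0.1]
finger_gap: 0.0367
finger_force: 40.7
```

```bash
python3 go.py 561.3 -1.4 67.5 158.5
```

```text
t 27.0 pos [561.6  -2.5  84.5] yaw 158.5 gap 36.7 F [ 0.9  0.4 -0.1] q [ 0.27  0.38 -0.14  0.   -1.05 -2.22]
roll -0.01 dx 0.03 dy 0.04 dz 0.68
```

Request:
{"api": "send_rows", "payload": {
  "series": [32, 0.03, 0.04, 0.35, 0, 32, 0, 0, 0.25, 0, 32, 0, 0, 0.09, 0, 32, 0, 0, 0.02, 0, 32, 0, 0, 0, 0]
}}

```text
clock: 27.62
tool_pos: [0.5613, -0.0006, 0.0667]
eef_rot: [0.0, 0.187, 0.982, -0.0]
contact_force: [-0.6, 0.2, 1.5]
finger_gap: 0.0367
finger_force: 40.9
```

Request:
{"api": "send_rows", "payload": {
  "series": [45, 0, 0, 0, 0, 60, 0, 0, 0, 0, 60, 0, 0, 0, 0, 60, 0, 0, -0.6, 0, 85, 0, 0, -1, 0, 85, 0, 0, -0.4, 0, 85, 0, 0, 0, 0]
}}

```text
clock: 28.5
tool_pos: [0.5617, -0.0005, 0.1175]
eef_rot: [0.001, 0.187, 0.982, 0.001]
contact_force: [-0.2, 0.0, 0.3]
finger_gap: 0.0852
finger_force: 0.0
```

```bash
python3 - <<'E'
from h import *
im=r.read_camera("top")
mat=np.float32(im[225:255,190:220]); bg=np.median(mat.reshape(-1,3),0); 
lab=cv2.cvtColor(im,cv2.COLOR_RGB2LAB)
for thr in(5,8):
    m=((lab[...,1].astype(int)-np.median(lab[225:255,190:220,1]))>thr).astype(np.uint8)*255
    c=blob(m,(190,225,220,252))
    print("cot",cv2.boundingRect(c)); [print(z,rect("top",c,z)) for z in(0.009,.018,.025)]
    c=blob(m,(405,262,440,297)); print("lh",cv2.boundingRect(c))
    ys=c[:,1][c[:,0]<419]; xs=c[:,0].min(); print(xs,ys.min(),ys.max())
print(ray("top",[[418,280.5]],.003)*1000)
sd=r.read_camera("side");b=cv2.resize(sd[180:225,400:440],None,fx=8,fy=8,interpolation=3)
a=cv2.resize(im[220:258,185:225],None,fx=8,fy=8,interpolation=3);b2=cv2.resize(im[262:298,402:442],None,fx=8,fy=8,interpolation=3)
print(a.shape,b.shape)
E
python3 go.py 474 330 60 180
```

```text
cot (197, 233, 17, 11)
0.009 [475.  334.2  47.   29.4  90.1  23.5  26.4]
0.018 [473.7 331.9  46.7  29.2  90.1  23.3  26.3]
0.025 [472.6 330.   46.4  29.   90.1  23.2  26.1]
lh (412, 272, 18, 14)
412 274 285
cot (198, 234, 15, 9)
0.009 [475.  334.2  41.4  23.5  90.1  23.5  23.5]
0.018 [473.7 331.9  41.1  23.3  90.1  23.3  23.3]
0.025 [472.6 330.   40.9  23.2  90.1  23.2  23.2]
lh (413, 273, 16, 12)
413 275 284
[[ 353.09178168 -282.12326311]]
(304, 320, 3) (360, 320, 3)
t 28.6 pos [560.7  -0.6 115.9] yaw 158.5 gap 84.7 F [ 0.3  0.1 -1. ] q [ 0.28  0.35 -0.1  -0.   -1.12 -2.22]
roll -4.3 dx 3.47 dy 13.22 dz 2.24
```

```bash
python3 - <<'E'
from h import *
P=ray("side",(np.array([[180,320],[292,212],[97,278]])+.5)/8-.5+[215,310],0)*1000
print(P.round(1)); L=P[1]-P[0];S=P[2]-P[0]; print(np.linalg.norm(L),np.degrees(np.arctan2(*L[::-1])),np.linalg.norm(S),np.degrees(np.arctan2(*S[::-1])),"c",(P[1]+P[2])/2)
E
```

```text
[[462.3 353.4]
 [461.7 313.4]
 [487.7 353.5]]
39.973984448082575 -90.88155850927798 25.39775475159494 0.11746338471229312 c [474.68955784 333.45317244]
```

Request:
{"api": "send_rows", "payload": {
  "series": [85, 0, 0, 0, -0.85, 85, 0, 0, 0, -0.85, 85, 0, 0, 0, -0.85, 85, 0, 0, 0, -0.85, 85, 0, 0, 0, -0.85, 85, 0.25, 0.95, 0, 0, 85, 0.25, 0.95, 0, 0, 85, 0.25, 0.95, 0, 0, 85, 0.25, 0.95, 0, 0, 85, 0.25, 0.95, 0, 0]
}}

```text
clock: 29.85
tool_pos: [0.5296, 0.1188, 0.1154]
eef_rot: [-0.001, 0.002, 1.0, -0.0]
contact_force: [0.4, -0.4, -0.7]
finger_gap: 0.0853
finger_force: 0.0
```

Request:
{"api": "send_rows", "payload": {
  "series": [85, 0.25, 0.95, 0, 0, 85, 0.25, 0.95, 0, 0, 85, 0.25, 0.95, 0, 0, 85, 0.25, 0.95, 0, 0, 85, 0.25, 0.95, 0, 0, 85, 0.25, 0.95, 0, 0, 85, 0.25, 0.95, 0, 0, 85, 0.25, 0.95, 0, 0, 85, 0.25, 0.95, 0, 0, 85, 0, 0, 0, 0]
}}

```text
clock: 31.1
tool_pos: [0.4746, 0.3336, 0.1157]
eef_rot: [-0.0, 0.001, 1.0, -0.0]
contact_force: [-0.4, -0.9, 0.1]
finger_gap: 0.085
finger_force: 0.0
```

```bash
python3 go.py 474.7 333 18 179.6;  python3 - <<'E'
from h import *
im=r.read_camera("top"); cv2.imwrite("pics/t3.png",cv2.resize(im[140:260,180:400],None,fx=3.6,fy=3.6,interpolation=3)[:,:,::-1])
c=blob(wood(im),(275,140,375,255)); print(rect("top",c,.021)); print(rect("top",blob(blue(im),(275,140,375,255)),.012))
E
```

```text
t 31.1 pos [474.6 333.6 115.7] yaw 179.8 gap 85.0 F [-0.4 -0.9  0.1] q [ 0.88  0.38 -0.05 -0.   -1.14 -2.46]
roll 0.05 dx -0.01 dy -0.02 dz 3.91
[599.4 -17.4 177.9  65.8 158.9  34.   52. ]
[598.6 -15.1 249.8 130.1 158.4 128.9 130.1]
```

View pics/t3.png

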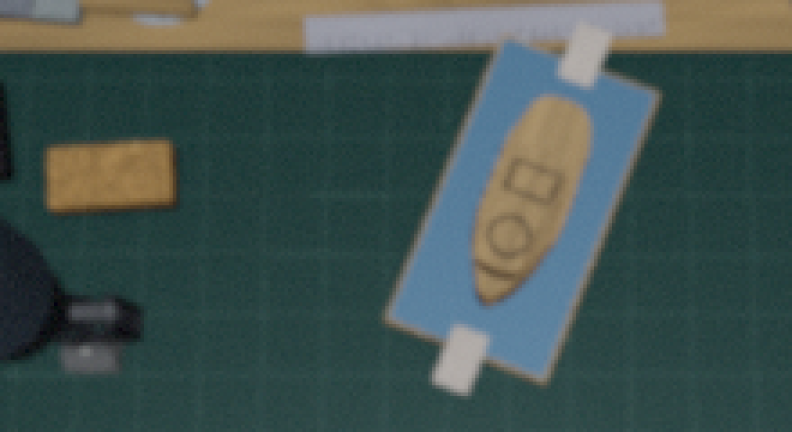

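The top view shows the small layer on its oval, its circle at crop (510,236) and the free rectangle at (533,180).

Request:
{"api": "send_rows", "payload": {
  "series": [85, 0, 0, 0.8, 0, 85, 0, 0, 0.8, 0, 85, 0, 0, 0.8, 0, 85, 0, 0, 0.6, 0, 85, 0, 0, 0.5, 0, 75, 0, 0, 0.3, 0, 60, 0, 0, 0.1, 0, 60, 0, 0, 0, 0]
}}

```text
clock: 32.15
tool_pos: [0.4754, 0.3324, 0.0193]
eef_rot: [0.0, 0.002, 1.0, 0.0]
contact_force: [-0.2, -0.1, -0.3]
finger_gap: 0.0599
finger_force: 0.0
```

Request:
{"api": "send_rows", "payload": {
  "series": [34, 0, 0, 0, 0, 34, 0, 0, 0, 0, 34, 0, 0, 0, 0, 34, 0, 0, 0, 0, 34, 0, 0, 0, 0],
  "force": 30
}}

```text
clock: 32.78
tool_pos: [0.4756, 0.3327, 0.0197]
eef_rot: [0.0, 0.002, 1.0, 0.0]
contact_force: [-1.0, 0.1, 5.6]
finger_gap: 0.0394
finger_force: 31.9
```

```bash
python3 - <<'E'
from h import *
print(ray("top",[[321.3,205.2]],.066)*1000,ray("top",[[327.7,189.6]],.048)*1000)
E
```

```text
[[560.07571964  -3.78415016]] [[609.72753645 -22.11991505]]
```

Request:
{"api": "send_rows", "payload": {
  "series": [34, 0, 0, -0.3, 0, 34, 0, 0, -0.8, 0, 34, 0, 0, -1, 0, 34, 0, 0, -1, 0.85, 34, 0, 0, -1, 0.85, 34, 0, 0, 0, 0.85, 34, 0, 0, 0, 0.85, 34, 0, 0, 0, 0.85, 34, 0, 0, 0, 0]
}}

```text
clock: 33.9
tool_pos: [0.475, 0.332, 0.1213]
eef_rot: [-0.0, 0.186, 0.982, -0.0]
contact_force: [0.2, -0.1, -0.2]
finger_gap: 0.0392
finger_force: 31.3
```

```bash
python3 go.py 612.1 -20.7 90 158.5
```

```text
t 33.9 pos [475.  332.  121.3] yaw 158.5 gap 39.2 F [ 0.2 -0.1 -0.2] q [ 0.88  0.38 -0.04 -0.   -1.15 -2.83]
roll 0.0 dx -10.27 dy -11.12 dz 1.25
```

12 rows: dx -0.855, dy -0.925.

Request:
{"api": "send_rows", "payload": {
  "series": [34, -0.86, -0.93, 0, 0, 34, -0.86, -0.93, 0, 0, 34, -0.86, -0.93, 0, 0, 34, -0.86, -0.93, 0, 0, 34, -0.86, -0.93, 0, 0, 34, -0.86, -0.93, 0, 0, 34, -0.86, -0.93, 0, 0, 34, -0.86, -0.93, 0, 0, 34, -0.86, -0.93, 0, 0, 34, -0.86, -0.93, 0, 0]
}}

```text
clock: 35.15
tool_pos: [0.5901, 0.0361, 0.1214]
eef_rot: [-0.0, 0.186, 0.983, -0.0]
contact_force: [1.0, -1.0, 0.4]
finger_gap: 0.0395
finger_force: 31.3
```

Request:
{"api": "send_rows", "payload": {
  "series": [34, -0.84, -0.91, 0, 0, 34, -0.83, -0.91, 0, 0, 34, 0, 0, 0.6, 0, 34, 0, 0, 0.65, 0, 34, 0, 0, 0, 0, 34, 0, 0, 0, 0]
}}

```text
clock: 35.9
tool_pos: [0.6122, -0.0199, 0.0905]
eef_rot: [0.0, 0.186, 0.983, -0.0]
contact_force: [0.4, -0.4, -0.4]
finger_gap: 0.0393
finger_force: 31.3
```

```bash
python3 go.py 612.1 -20.7 68.2 158.5
```

```text
t 35.9 pos [612.2 -19.9  90.5] yaw 158.6 gap 39.3 F [ 0.4 -0.4 -0.4] q [ 0.22  0.46  0.01  0.   -1.12 -2.17]
roll 0.01 dx -0.01 dy -0.03 dz 0.89
```

Request:
{"api": "send_rows", "payload": {
  "series": [34, 0, -0.02, 0.4, 0, 34, 0, 0, 0.3, 0, 34, 0, 0, 0.15, 0, 34, 0, 0, 0.04, 0, 34, 0, 0, 0, 0]
}}

```text
clock: 36.52
tool_pos: [0.6121, -0.021, 0.0681]
eef_rot: [0.0, 0.187, 0.982, 0.0]
contact_force: [0.4, 0.9, -0.6]
finger_gap: 0.0392
finger_force: 31.3
```

Request:
{"api": "send_rows", "payload": {
  "series": [34, 0, 0, 0.03, 0, 34, 0, 0, 0, 0]
}}

```text
clock: 36.78
tool_pos: [0.6122, -0.021, 0.0677]
eef_rot: [0.0, 0.187, 0.982, 0.0]
contact_force: [-0.7, -0.1, 1.7]
finger_gap: 0.0399
finger_force: 31.5
```

Request:
{"api": "send_rows", "payload": {
  "series": [50, 0, 0, 0, 0, 60, 0, 0, 0, 0, 60, 0, 0, 0, 0, 60, 0, 0, -0.6, 0, 85, 0, 0, -1, 0, 85, 0, 0, -1, 0, 85, 0, 0, -1, 0, 85, 0, 0, 0, 0]
}}

```text
clock: 37.78
tool_pos: [0.6135, -0.021, 0.1609]
eef_rot: [0.003, 0.187, 0.982, 0.001]
contact_force: [-0.5, 0.7, 1.2]
finger_gap: 0.0847
finger_force: 0.0
```

```bash
python3 - <<'E'
from h import *
from scipy.optimize import fsolve
a=np.linspace(0,2*np.pi,90)
def f(p):
    q=proj("side",np.c_[p[0]+.017*np.cos(a),p[1]+.017*np.sin(a),0*a]); return [(q[:,0].min()+q[:,0].max())/2-417.2,q[:,1].max()-217.5]
print(fsolve(f,[.353,-.282])*1000)
im=r.read_camera("top");lab=cv2.cvtColor(im,cv2.COLOR_RGB2LAB)
m=((lab[...,1].astype(int)-np.median(lab[262:297,405:440,1]))>6).astype(np.uint8)*255
c=blob(m,(405,262,440,297)); bb=cv2.boundingRect(c);print(bb)
# foot: left edge, 12 px wide, vertical extent of left part
q=proj("top",np.c_[.353+.017*np.cos(a),-.282+.017*np.sin(a),0*a+.006]);print("foot px pred",q.min(0),q.max(0))
q=proj("top",np.c_[.353+.016*np.cos(a),-.282+.016*np.sin(a),0*a+.062]);print("gallery px pred",q.min(0),q.max(0))
b2=cv2.resize(im[262:298,402:442],None,fx=14,fy=14,interpolation=3); cv2.imwrite("pics/lh.png",b2[:,:,::-1])
E
python3 go.py 353 -282 150 158.5
```

```text
[ 357.55844139 -284.18730544]
(412, 272, 17, 14)
foot px pred [412.25139993 274.542737  ] [424.12079509 286.43719214]
gallery px pred [416.79939267 273.62161458] [428.47845182 285.3202667 ]
t 37.83 pos [612.7 -20.9 159.1] yaw 158.5 gap 85.2 F [-0.2  0.4 -0.2] q [ 0.22  0.41  0.11  0.   -1.27 -2.17]
roll -0.0 dx 5.84 dy -13.53 dz 0.36
```

View pics/lh.png

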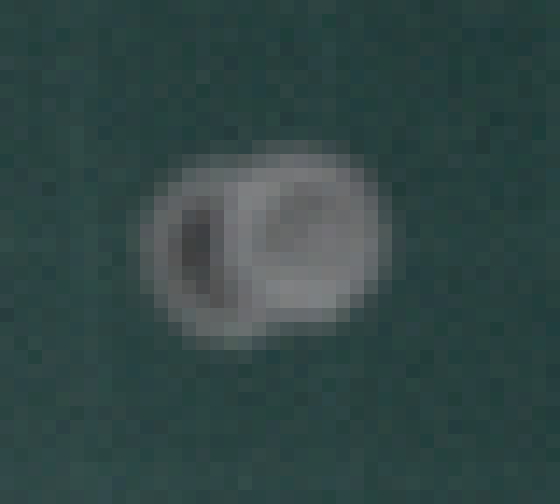

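The foot spans about (411.6–423.5, 272.6–286.1) px, so the lighthouse is near (356,-282) mm.

Request:
{"api": "send_rows", "payload": {
  "series": [85, 0.41, -0.96, 0, 0, 85, 0.41, -0.96, 0, 0, 85, 0.41, -0.96, 0, 0, 85, 0.41, -0.96, 0, 0, 85, 0.41, -0.96, 0, 0, 85, 0.41, -0.96, 0, 0, 85, 0.41, -0.96, 0, 0, 85, 0.41, -0.96, 0, 0, 85, 0.41, -0.96, 0, 0, 85, 0.41, -0.96, 0, 0]
}}

```text
clock: 39.08
tool_pos: [0.4273, -0.2078, 0.1573]
eef_rot: [0.0, 0.187, 0.982, -0.0]
contact_force: [1.0, -0.1, -0.3]
finger_gap: 0.0849
finger_force: 0.0
```

Request:
{"api": "send_rows", "payload": {
  "series": [85, 0.41, -0.97, 0, 0, 85, 0.41, -0.97, 0, 0, 85, 0.41, -0.97, 0, 0, 85, 0.41, -0.97, 0, 0, 85, 0, 0, 0.6, 0, 85, 0, 0, 0, 0, 85, 0, 0, 0, 0]
}}

```text
clock: 39.95
tool_pos: [0.3548, -0.2821, 0.1427]
eef_rot: [0.0, 0.187, 0.982, -0.0]
contact_force: [-0.5, -0.2, -1.1]
finger_gap: 0.0852
finger_force: 0.0
```

```bash
python3 go.py 356 -282 35 158.5;  python3 - <<'E'
from h import *
im=r.read_camera("side"); a=cv2.resize(im[90:240,340:500],None,fx=3,fy=3,interpolation=3)
t=r.read_camera("top"); b=cv2.resize(t[150:250,280:370],(405,450),interpolation=3)
cv2.imwrite("pics/s3.png",np.hstack([a[:, :395],b])[:,:,::-1])
E
```

```text
t 39.95 pos [ 354.8 -282.1  142.7] yaw 158.5 gap 85.2 F [-0.5 -0.2 -1.1] q [-0.32  0.13 -0.32  0.   -1.12 -1.62]
roll -0.0 dx -0.04 dy 0.02 dz 4.31
```

View pics/s3.png

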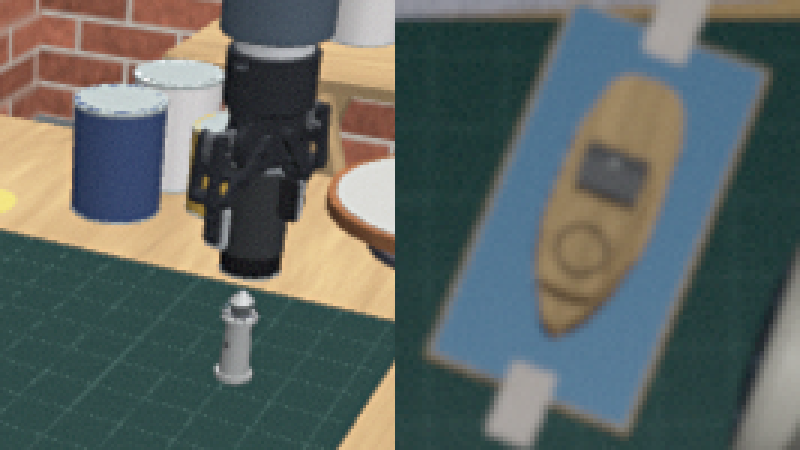

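The cottage sits on its rectangle (610,175) behind the small layer, and the gripper is over the lighthouse at (237,340).

Request:
{"api": "send_rows", "payload": {
  "series": [85, -0.04, 0, 0.8, 0, 85, 0, 0, 0.8, 0, 85, 0, 0, 0.8, 0, 85, 0, 0, 0.8, 0, 85, 0, 0, 0.6, 0, 85, 0, 0, 0.4, 0, 65, 0, 0, 0.1, 0, 55, 0, 0, 0, 0, 48, 0, 0, 0, 0, 42, 0, 0, 0, 0]
}}

```text
clock: 41.3
tool_pos: [0.3561, -0.2824, 0.0352]
eef_rot: [0.0, 0.187, 0.982, -0.0]
contact_force: [0.8, 1.1, -0.1]
finger_gap: 0.0422
finger_force: 0.0
```

Request:
{"api": "send_rows", "payload": {
  "series": [36, 0, 0, 0, 0, 30, 0, 0, 0, 0, 20, 0, 0, 0, 0, 20, 0, 0, 0, 0, 20, 0, 0, 0, 0, 20, 0, 0, 0, 0]
}}

```text
clock: 42.05
tool_pos: [0.3559, -0.2822, 0.0348]
eef_rot: [0.0, 0.187, 0.982, 0.0]
contact_force: [0.7, 1.1, 0.6]
finger_gap: 0.0271
finger_force: 29.4
```

Request:
{"api": "send_rows", "payload": {
  "series": [20, 0, 0, -0.2, 0, 20, 0, 0, -0.5, 0, 20, 0, 0, -0.9, 0, 20, 0, 0, -1, 0, 20, 0, 0, -1, 0, 20, 0, 0, -0.9, 0, 20, 0, 0, -0.3, 0, 20, 0, 0, 0, 0, 20, 0, 0, 0, 0]
}}

```text
clock: 43.18
tool_pos: [0.3552, -0.2819, 0.1539]
eef_rot: [-0.001, 0.187, 0.982, 0.0]
contact_force: [-0.2, 0.1, -0.4]
finger_gap: 0.0267
finger_force: 29.4
```

```bash
python3 go.py 560.4 -0.5 140 158.5;  python3 - <<'E'
from h import *
im=r.read_camera("side"); a=cv2.resize(im[60:230,360:480],None,fx=3.5,fy=3.5,interpolation=3)
cv2.imwrite("pics/s4.png",a[:,:,::-1])
E
```

```text
t 43.17 pos [ 355.2 -281.9  153.9] yaw 158.5 gap 26.7 F [-0.2  0.1 -0.4] q [-0.32  0.12 -0.3  -0.   -1.15 -1.62]
roll -0.01 dx -3.51 dy 13.48 dz 0.55
```

View pics/s4.png

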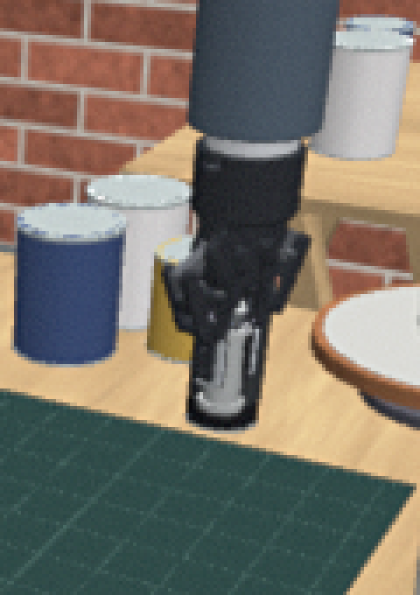

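Request:
{"api": "send_rows", "payload": {
  "series": [20, -0.25, 0.96, 0, 0, 20, -0.25, 0.96, 0, 0, 20, -0.25, 0.96, 0, 0, 20, -0.25, 0.96, 0, 0, 20, -0.25, 0.96, 0, 0, 20, -0.25, 0.96, 0, 0, 20, -0.25, 0.96, 0, 0, 20, -0.25, 0.96, 0, 0, 20, -0.25, 0.96, 0, 0, 20, -0.25, 0.96, 0, 0]
}}

```text
clock: 44.48
tool_pos: [0.502, -0.0812, 0.1539]
eef_rot: [-0.001, 0.187, 0.982, -0.0]
contact_force: [0.5, 0.7, -1.5]
finger_gap: 0.0268
finger_force: 29.4
```

Request:
{"api": "send_rows", "payload": {
  "series": [20, -0.25, 0.96, 0, 0, 20, -0.25, 0.96, 0, 0, 20, -0.25, 0.96, 0, 0, 20, -0.25, 0.96, 0, 0, 20, 0, 0, 0.5, 0, 20, 0, 0, 0.5, 0, 20, 0, 0, 0, 0, 20, 0, 0, 0, 0]
}}

```text
clock: 45.48
tool_pos: [0.5604, -0.0022, 0.13]
eef_rot: [0.0, 0.187, 0.982, -0.0]
contact_force: [1.3, 0.1, 0.4]
finger_gap: 0.0267
finger_force: 29.4
```

```bash
python3 go.py 560.3 -1 101.5 158.5;  python3 - <<'E'
from h import *
im=r.read_camera("side"); a=cv2.resize(im[110:270,220:370],None,fx=3.7,fy=3.7,interpolation=3)
cv2.imwrite("pics/s5.png",a[:,:,::-1])
s=r.observe()["tool_pos"]; print("foot bottom centre px pred",proj("side",[[s[0],s[1],s[2]-.0348]]))
E
```

```text
t 45.48 pos [560.4  -2.2 130. ] yaw 158.5 gap 26.7 F [1.3 0.1 0.4] q [ 0.28  0.34 -0.08  0.   -1.16 -2.22]
roll -0.01 dx 0.02 dy 0.04 dz 1.14
foot bottom centre px pred [[298.47174244 209.65869452]]
```

View pics/s5.png

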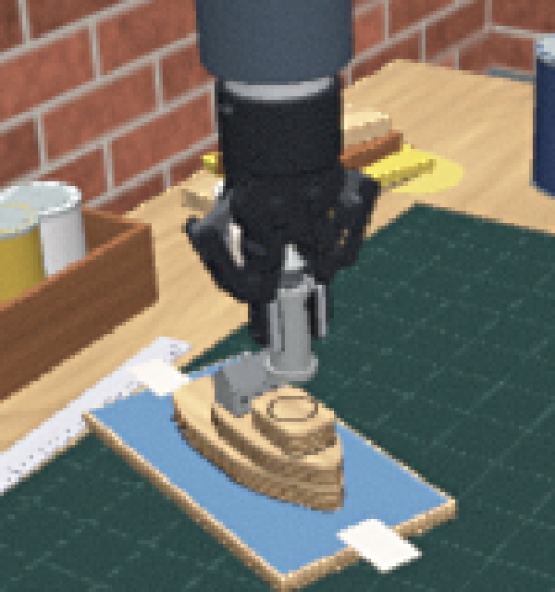

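Foot observed near (298.2,208.7) px against a predicted (298.5,209.7); the circle lies directly below it. Lowering.

Request:
{"api": "send_rows", "payload": {
  "series": [20, 0.02, 0.04, 0.4, 0, 20, 0, 0, 0.4, 0, 20, 0, 0, 0.2, 0, 20, 0, 0, 0.12, 0, 20, 0, 0, 0, 0]
}}

```text
clock: 46.15
tool_pos: [0.5603, -0.0007, 0.1016]
eef_rot: [-0.0, 0.187, 0.982, -0.0]
contact_force: [1.1, 0.3, -0.2]
finger_gap: 0.0266
finger_force: 29.4
```

Request:
{"api": "send_rows", "payload": {
  "series": [20, 0, 0, 0.03, 0, 20, 0, 0, 0, 0]
}}

```text
clock: 46.4
tool_pos: [0.5604, -0.0006, 0.1012]
eef_rot: [0.0, 0.187, 0.982, 0.0]
contact_force: [0.1, 0.1, -0.4]
finger_gap: 0.0271
finger_force: 29.4
```

Request:
{"api": "send_rows", "payload": {
  "series": [20, 0, 0, 0.03, 0, 20, 0, 0, 0, 0]
}}

```text
clock: 46.65
tool_pos: [0.5606, -0.0006, 0.1008]
eef_rot: [0.0, 0.187, 0.982, 0.0]
contact_force: [-0.9, -0.4, 2.9]
finger_gap: 0.0267
finger_force: 29.2
```

Request:
{"api": "send_rows", "payload": {
  "series": [32, 0, 0, 0, 0, 42, 0, 0, 0, 0, 60, 0, 0, 0, 0, 70, 0, 0, 0, 0, 70, 0, 0, -0.4, 0, 70, 0, 0, -0.8, 0, 70, 0, 0, -1, 0, 70, 0, 0, -1, 0, 70, 0, 0, -1, 0, 70, 0, 0, -1, 0]
}}

```text
clock: 47.9
tool_pos: [0.5603, -0.0007, 0.232]
eef_rot: [0.0, 0.187, 0.982, 0.0]
contact_force: [0.5, -0.1, 0.5]
finger_gap: 0.0703
finger_force: 0.0
```

Request:
{"api": "send_rows", "payload": {
  "series": [70, 0, -1, 0, 0, 70, 0, -1, 0, 0, 70, 0, -1, 0, 0, 70, 0, -1, 0, 0, 70, 0, -1, 0, 0, 70, 0, -1, 0, 0, 70, 0, -1, 0, 0, 70, 0, 0, 0, 0]
}}

```text
clock: 48.9
tool_pos: [0.4957, -0.1646, 0.2311]
eef_rot: [0.0, 0.188, 0.982, -0.0]
contact_force: [-0.8, 0.7, 0.2]
finger_gap: 0.07
finger_force: 0.0
```

```bash
python3 - <<'E'
from h import *
im=r.read_camera("side"); a=cv2.resize(im[150:290,220:360],(400,400),interpolation=3)
t=r.read_camera("top"); b=cv2.resize(t[150:250,275:375],(400,400),interpolation=3)
cv2.imwrite("pics/f.png",np.hstack([a,b])[:,:,::-1])
E
```

```text
(no output)
```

View pics/f.png

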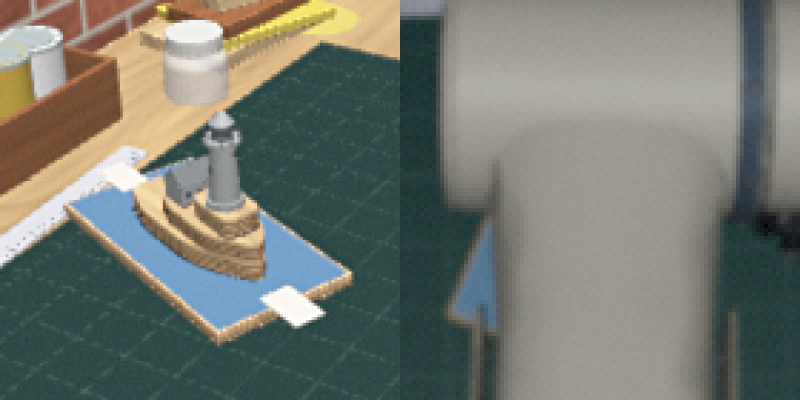

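The side view shows the whole stack standing, lighthouse upright at (225,165) on the small layer. Handing in.

```bash
python3 -c "
from bench import r
print(r.hand_in())"
```

```text
the job is handed in; nothing more can be done
None
```

All five parts are stacked on their outlines and the job is handed in. The last side view shows the stack standing upright with the gripper clear, but the hand-in gave no verdict on the result.

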